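# Stand the long cigar tube up in the tipping holder

### The arm

A 6-joint arm with a two-finger parallel gripper is mounted at the origin on the work surface. World frame = base frame: x ahead of the robot, y to its left, z up, the work surface at z = 0. Lengths are in m, angles in rad, forces in N, time in s.
With the tool pointing down it reaches from about 0.3 to 0.775 m from the base axis. Payload 14.6 kg.
Tool frame: the origin (TCP) lies on the centre line of the jaws, within the pads' length; the fingertips stand 22 mm ahead of it and the grasp point (between the pads) lies 3 mm ahead of it; x points along the fingers, z is the direction in which the jaws open and shut, and the axes are right-handed (so a half turn about x gives the same grasp; the last joint's range is limited). The gripper opens to 85 mm and grips with 20 to 120 N. Pads are 22 mm wide; open, the fingers measure 114 mm over their backs; the gripper's body (76 mm by 85 mm) begins 54 mm behind the grasp point. The pads swing forward as they close: fully open they stand 13 mm farther back than shut.
Start: joints at [1.05, 0.3, 1.521, -0, 1.321, -0.067], TCP at [0.241, 0.494, 0.253] pointing down, gripper open.
Joint ranges: [-3.03, 3.03], [-0.79, 2.21], [0.23, 2.52], [-1.04, 4.18], [0, 3.07], [-2.55, 2.55]. Speed limits (rad/s): [2.22, 2.22, 2.57, 3.14, 3.14, 3.14].

### API

Orientations are given as a rotation vector (axis times angle).
In Python, from bench import r, camera, camera_model gives the robot as it stands.
- The arm moves only by the tool move_arm, never from a script. Its arguments are lists of equal length, an entry for each row: "twist": the turn, a rotation vector about the tool's x, y, z in degrees, a list of three; "dp": the shift along the tool's x, y, z in m, a list of three; "claw": the closure in counts, from 0 (fully open) to 255 (shut). In form: {"twist": [[ax, ay, az], ...], "dp": [[tx, ty, tz], ...], "claw": [claw, ...]}. A call has 1 to 12 rows; each row is the pose to reach, as a shift and turn from the pose commanded when the call began, along the tool's axes at that moment; what a row does not reach only later rows make up. A row lasts 1/10 s, in which the tool goes at most 50 mm and 8.59 degrees, less where a joint would pass 70% of its speed; a pose out of reach is approached as far as the arm can. A call with a gripper value outside its range is refused whole. The fingers move at their own pace and stop on an object; the grip force is fixed at half the most. Time passes only in rows, so rows that repeat a pose let the fingers close. It gives the time, the measured TCP pose, the force and the opening at its end, in the units of the state.
- r.sense(): the state, without advancing time (a new reading comes with each control period).
- camera(name): name is "side" or "top" or "wrist"; returns the picture (480x640x3 uint8, red, green, blue); there is no depth.
- camera_model(name): a dict with "intrinsics" (3x3 intrinsics, pixels), "pose" (4x4, takes a point from camera to world coordinates); the wrist camera has in their place "hand_eye" (4x4, takes a point from camera to tool coordinates, whose origin is the TCP and whose axes are the tool frame's). Camera axes: x right, y up, looking along -z (the intrinsics and any distortion apply to the point x, -y, -z); pixel columns grow to the right and rows downward; lengths in m; the calibration is good to about 2 mm. A picture is of the moment at which its call begins: read the wrist's pose just before it. camera_model takes no time and is no camera call.
- r.sign_off(): hands the job in, once; it reports no verdict.
The state is a dict: "clock": time; "qpos": joint angles; "joint_vel": joint speeds; "joint_efforts": joint torques, N m; "position": TCP position; "ee_rot": TCP orientation; "force": force on the tool from outside, world axes, zero at the start; "ft_torque": the same for the moment, N m; "opening": finger opening in m.
Only numpy, scipy, OpenCV 4.12 (cv2) and the standard library are available. Lean on these libraries where they do the work, as an engineer would, in place of code of your own. Each camera call takes 0.05 s, during which the arm holds its last target. There are 200 camera calls.

### The job

Roll the longer of the two aluminium tubes off its ledge into the middle groove of the wooden block, then slide it along the groove until it is fully home in the cup that lies at the groove's end. Then gently tip the holder over by its upright plate until the plate lies flat and the tube stands upright in the cup. Leave the short tube and the other loose things on the bench where they are.

Things in the scene. Friction and masses are not known exactly. Their poses are not given: they have to be found in the camera images.
- stand: Fixed wooden block, 34 mm high, spanning x -85 to 85 and y -110 to 80 mm. Along y in the middle of its top runs a groove open at both ends: 26 mm wide (x -13 to 13), floor at z = 24 mm. The flat ledges beside it are at z = 34 mm; one tube lies on each. A hinged steel holder is at its +y end: hinge axis along x at y = 154, z = 12 mm. Origin: on the bench under the groove's centre line; z up.
- holder (a joint): Angle of the steel holder (foot plate with a cup on it), rad. 0, the start: cup lying, mouth facing the groove (-y of the stand), plate upright behind it. It grows to 1.57 as the plate's top is pushed over to +y and down: plate flat, its upper face 12 mm above the bench, cup mouth up. Stiff hinge (0.25 N m): stays where left.
- seat (a point): Point on the cup's axis 65 mm from its inner floor (5 mm outside the mouth): the long tube's middle when fully home. Turns with the holder; its -y axis points out of the cup. Cup: 27 mm inside (35 at the flared mouth), 35 mm outside (43 at the mouth), 60 mm deep, mouth 66 mm from the plate and, lying, 8 mm past the block's end; axis 23 mm from the hinge, lying 35 mm above the bench.
- plate_edge (a point): Middle of the free edge of the holder's plate, on its cup-side face, 130 mm from the hinge: the plate's top at joint 0. The plate is 60 mm wide, 8 mm thick; its cup-side face passes through the hinge axis. Turns with the holder; axes parallel to the stand's at joint 0.
- long_tube: The longer aluminium cigar tube, 130 mm long, 22 mm in diameter, about 60 g, lying roughly parallel to the groove on either ledge of the block (left or right changes). Origin: the middle of its axis. Its y axis runs along it to the domed end, which starts towards the cup; the other end is flat.
- short_tube: The shorter tube, same shape and material, 90 mm long, 22 mm in diameter, lying on the other ledge. Origin: the middle of its axis; y along it. Not to be moved.
- bottle: Clear plastic water bottle, 64 mm in diameter, 190 mm high, bystander. Origin: centre of its underside.
- paper_roll: White paper roll standing on end, 70 mm in diameter, 60 mm high, bystander. Origin: centre of its underside.
- glue_pot: Amber glass pot with a steel lid, 60 mm in diameter, 70 mm high, bystander. Origin: centre of its underside.
- hammer: Hammer lying on the bench, about 260 mm long, bystander. Origin on its handle's line, underside; x along it to the head.
- cutter: Flat steel cutter blade, 130 by 60 mm, lying on the round wooden board, bystander. Origin: centre of its underside.
- bowl: White ceramic bowl, 80 mm in diameter, 50 mm high, bystander. Origin: centre of its underside.
Things that resemble listed ones, but are neither listed nor needed, are in the scene too. Leave any blue, green or red look-alike of the long_tube alone.

How it is judged:
On the way, in this order (a step that is already met when the one before it is completed fails the run):
1. the long tube lies in the groove of the block, with the cup still lying (x of long_tube in the frame of stand between -0.006 and 0.006 m and z of long_tube in the frame of stand below 0.039 m and value of joint holder below 0.1 rad), for 0.2 s.
2. the long tube is fully home in the cup while the cup still lies along the groove (distance between long_tube and seat below 0.008 m and angle between the y axis of long_tube and the y axis of seat, either way round below 0.12 rad and value of joint holder below 0.15 rad), for 0.2 s.
At the end, for the whole second after the job is handed in: Holder at 1.48 rad or more (plate flat within 5 degrees); the long tube at rest with its middle within 8 mm of the seat, its axis within 0.12 rad of the cup's and 0.15 rad of vertical; the short tube and the other listed bystanders within 30 mm of their starts (value of joint holder above 1.48 rad and distance between long_tube and seat below 0.008 m and angle between the y axis of long_tube and the y axis of seat, either way round below 0.12 rad and angle between the y axis of long_tube and the z axis of stand, either way round below 0.15 rad and linear speed of long_tube below 0.02 m/s and velocity of joint holder below 0.1 rad/s and distance of each of short_tube, bottle, paper_roll, glue_pot, hammer, bowl, cutter from where it was at the start of the episode below 0.03 m); the robot touches nothing.
It fails at once if the short tube is moved more than 30 mm (distance of short_tube from where it was at the start of the episode above 0.03 m).
It fails at once if a bystander on the bench is moved more than 30 mm (distance of any of bottle, paper_roll, glue_pot, hammer, bowl, cutter from where it was at the start of the episode above 0.03 m).
It fails at once if the holder is swung faster than 4 rad/s (not gently) (velocity of joint holder above 4 rad/s).
It also fails if it takes over 62 s, if anything falls off the work surface, if the arm or the gripper's body presses on something with over 40 N, if the wrist force passes 120 N, or if a joint passes its speed limit or range.

## Working session

There is one attempt and no reset: what is moved stays moved. The work goes in short steps, Python scripts to look and compute and a tool call to move; the robot and the scene stay as the last step left them, time stands still between calls to the robot, and variables do not carry over. Pictures are saved under pics/ and viewed, about 8 in all and at most 12, crops included, and the job is handed in when it is done.

Besides the shell and the picture viewer there is one more tool, called after "Emit:" by a JSON object that holds its "name" and its "arguments". move_arm: Moves the arm, as the interface text tells. Its arguments: {"type":"object","properties":{"twist":{"type":"array","items":{"type":"array","items":{"type":"number"}}},"dp":{"type":"array","items":{"type":"array","items":{"type":"number"}}},"claw":{"type":"array","items":{"type":"number"}}},"required":["twist","dp","claw"]}

```bash
mkdir -p pics; ls
python3 - <<'E'
from bench import r,camera,camera_model
import cv2,numpy as np
s=r.sense();print(s)
for n in("top","side"):
    cv2.imwrite(f"pics/{n}0.png",camera(n)[:,:,::-1]);m=camera_model(n);print(n,m)
print(camera_model("wrist"))
E
```

```text
pics
{'clock': 0.0, 'qpos': array([ 1.05038665e+00,  3.00478163e-01,  1.52158779e+00, -6.60244481e-07,
        1.32067370e+00, -6.65802129e-02]), 'joint_vel': array([ 2.18097415e-03, -1.52109327e-03,  3.53405640e-05,  2.02712027e-03,
       -8.29986396e-04, -4.38078923e-04]), 'joint_efforts': array([-1.51927299e-03, -5.43504918e+01, -3.61793518e+01, -1.10413607e-04,
        4.05296101e-03,  4.80222070e-05]), 'position': array([0.241017  , 0.49415195, 0.25271458]), 'ee_rot': array([-0.86932558,  1.39139646,  0.86843637]), 'force': array([ 0.16764751, -0.41138968, -0.74241148]), 'ft_torque': array([ 0.03723314,  0.04393856, -0.0024559 ]), 'opening': 0.08533380563697884}
top {'intrinsics': array([[622.37900126,   0.        , 314.2340512 ],
       [  0.        , 622.37900126, 232.5729313 ],
       [  0.        ,   0.        ,   1.        ]]), 'pose': array([[-0.00922338,  0.98751497, -0.15725491,  0.31118371],
       [-0.99991093, -0.00759111,  0.01097727, -0.05336688],
       [ 0.00964648,  0.15734215,  0.98749703,  1.65184504],
       [ 0.        ,  0.        ,  0.        ,  1.        
[... 257 characters left out ...]
-0.60770054,  0.55257748, -0.57040177, -1.10263116],
       [ 0.01533687,  0.72627156,  0.68723679,  1.36924607],
       [ 0.        ,  0.        ,  0.        ,  1.        ]])}
{'intrinsics': array([[368.23799857,   0.        , 322.02962823],
       [  0.        , 368.23799857, 239.17502722],
       [  0.        ,   0.        ,   1.        ]]), 'hand_eye': array([[-7.98333203e-04,  2.88633982e-01, -9.57439182e-01,
        -1.19793766e-01],
       [ 1.17184935e-05,  9.57439490e-01,  2.88634065e-01,
         7.49302234e-02],
       [ 9.99999681e-01,  2.19206413e-04, -7.67738090e-04,
        -1.11727976e-03],
       [ 0.00000000e+00,  0.00000000e+00,  0.00000000e+00,
         1.00000000e+00]])}
```

View pics/top0.png

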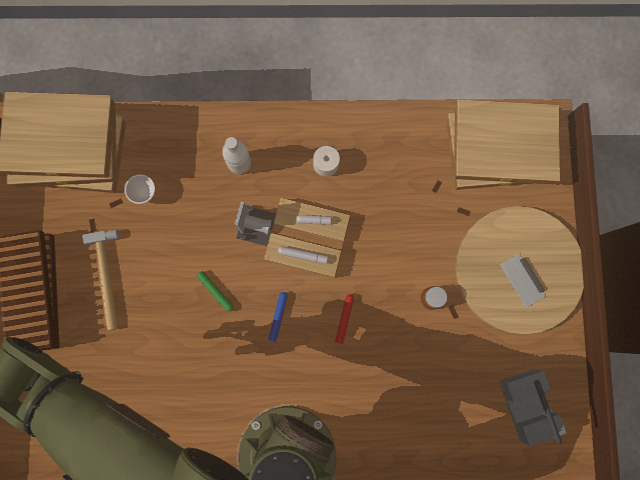

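View pics/side0.png

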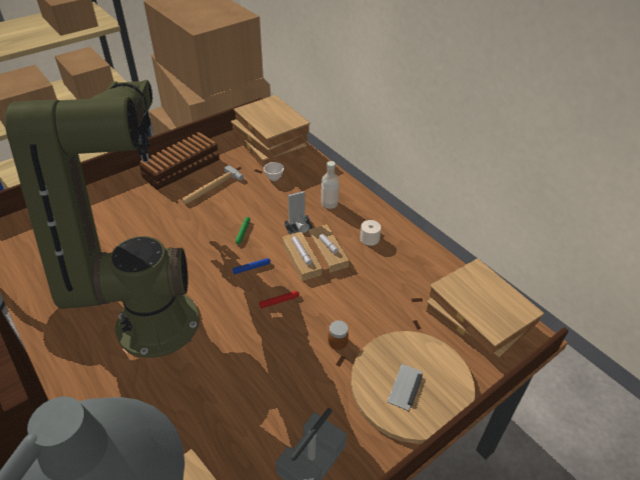

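The top view shows the block around (307,237), with the holder at its left end (255,223), so stand +y points image-left, which is world +y. The silver tubes are the lower one (303,256), which is longer, and the upper one (314,220). The blue, red and green tubes are look-alikes. I'll enlarge a crop to confirm which tube is longer.

Run:
```python
import cv2
i=cv2.imread("pics/top0.png")[190:290,225:365]
cv2.imwrite("pics/crop0.png",cv2.resize(i,None,fx=5.7,fy=5.7,interpolation=cv2.INTER_CUBIC))
```

```text
(no output)
```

View pics/crop0.png

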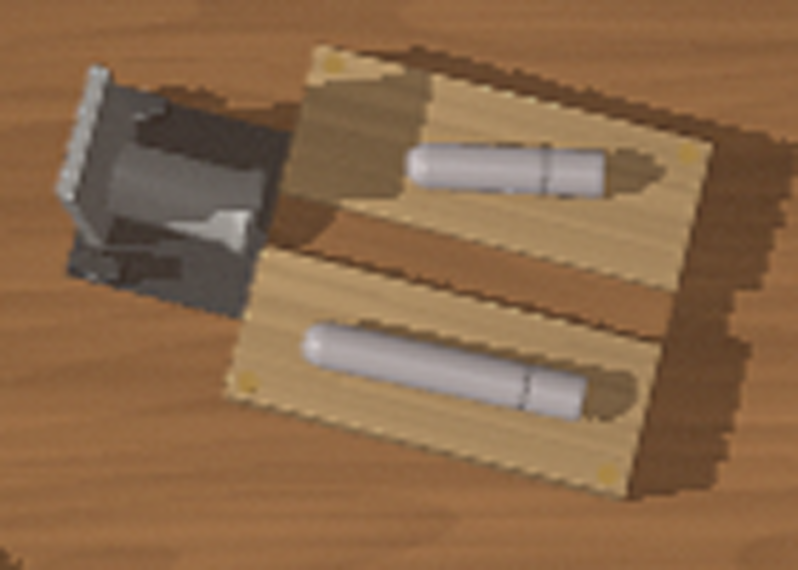

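The lower tube runs from its dome at crop (303,343) to its flat end at (586,397). The upper tube runs only from (405,165) to (605,175), so the lower one is the long tube. I'll fit the stand pose from the block's corners.

```bash
cat > h.py <<'E'
import numpy as np,cv2
from bench import r,camera,camera_model
from scipy.spatial.transform import Rotation as R
def pose(n):
    m=camera_model(n)
    if n!="wrist": return m["intrinsics"],m["pose"]
    s=r.sense();T=np.eye(4);T[:3,:3]=R.from_rotvec(s["ee_rot"]).as_matrix();T[:3,3]=s["position"]
    return m["intrinsics"],T@m["hand_eye"]
def ray(n,uv,z,kp=None):
    K,P=kp or pose(n); out=[]
    for (u,v),zz in zip(uv,np.broadcast_to(z,len(uv))):
        d=P[:3,:3]@[(u-K[0,2])/K[0,0],-(v-K[1,2])/K[1,1],-1]
        out.append(P[:3,3]+d*(zz-P[2,3])/d[2])
    return np.array(out)
def proj(n,p,kp=None):
    K,P=kp or pose(n); c=(np.atleast_2d(p)-P[:3,3])@P[:3,:3]
    return np.c_[K[0,2]-K[0,0]*c[:,0]/c[:,2],K[1,2]+K[1,1]*c[:,1]/c[:,2]]
def fit2(A,B):
    a=A-A.mean(0);b=B-B.mean(0)
    th=np.arctan2((a[:,0]*b[:,1]-a[:,1]*b[:,0]).sum(),(a*b).sum())
    M=np.array([[np.cos(th),-np.sin(th)],[np.sin(th),np.cos(th)]])
    return th,B.mean(0)-M@A.mean(0),M
def delta(p,yaw):  # tool pointing down, jaws... returns tool-frame dp to world target p
    s=r.sense();M=R.from_rotvec(s["ee_rot"]).as_matrix();return M.T@(np.array(p)-s["position"])
E
python3 - <<'E'
from h import *
c=lambda L:np.array(L)/5.7+[225,190]-0.41
A=np.array([[85,80],[85,-110],[-85,-110],[-85,80]])/1000
W=ray("top",c([(318,45),(712,145),(628,496),(226,398)]),.034)
th,o,M=fit2(A,W[:,:2]);print(th,o,W,((A@M.T+o)-W[:,:2])*1e3)
t=ray("top",c([(303,343),(586,396),(405,165),(605,172)]),.045)
print((t[:,:2]-o)@M*1e3, t)
s=r.sense();print(R.from_rotvec(s["ee_rot"]).as_matrix())
E
```

```text
-0.2522765867473564 [ 0.56126016 -0.03829218] [[ 0.66383315  0.01765754  0.034     ]
 [ 0.61510249 -0.16509612  0.034     ]
 [ 0.45230707 -0.12374196  0.034     ]
 [ 0.49882138  0.05991101  0.034     ]] [[-0.29479057  0.30123769]
 [ 1.01013066 -0.9309727 ]
 [-0.81338371  0.1484181 ]
 [ 0.09804362  0.48131691]]
[[-53.1018238   50.75425797]
 [-45.50258003 -80.38645407]
 [ 38.22028503  25.84612682]
 [ 57.35366004 -64.25138117]] [[ 0.52250791  0.02411024  0.045     ]
 [ 0.49713269 -0.10477628  0.045     ]
 [ 0.60472207 -0.0228043   0.045     ]
 [ 0.60076065 -0.11482579  0.045     ]]
[[-4.78050982e-04 -8.98820117e-01  4.38317430e-01]
 [-8.82587057e-04  4.38317688e-01  8.98819684e-01]
 [-9.99999496e-01  4.28283427e-05 -1.00282520e-03]]
```

Stand pose: (0.561, -0.038), yaw -0.252. The tube measures 131 mm, which agrees with the given length. In the stand frame its centre is at about (-49, -15) mm. I'll move above it at a safe height.

Emit:
{"name": "move_arm", "arguments": {"twist": [[8,0,0],[16,0,0],[24,0,0],[32,0,0],[40,0,0],[48,0,0],[56,0,0],[64,0,0],[72,0,0],[75.1,0,0],[75.1,0,0],[75.1,0,0]], "dp": [[0,-0.037,-0.03],[0,-0.074,-0.06],[0,-0.111,-0.09],[0,-0.148,-0.12],[0,-0.185,-0.15],[0,-0.223,-0.18],[0,-0.26,-0.21],[0,-0.297,-0.24],[0,-0.334,-0.27],[0,-0.371,-0.3],[0,-0.408,-0.33],[0,-0.445,-0.36]], "claw": [0,0,0,0,0,0,0,0,0,0,0,0]}}

```text
clock: 1.3
position: [0.4836, -0.0264, 0.2532]
ee_rot: [0.152, 1.566, -0.152]
force: [1.1, 0.9, 0.7]
opening: 0.0854
```

Run:
```python
from h import *
s=r.sense();print(s["clock"],s["position"],s["qpos"]);print(delta([.504,-.070,.15],0))
print(R.from_rotvec(s["ee_rot"]).as_matrix())
```

```text
1.3 [ 0.48362744 -0.0263599   0.25320057] [-1.30108577e-01  1.53298874e-01  1.70095849e+00  4.48400714e-05
  1.28741634e+00  6.39319842e-02]
[ 0.10319673 -0.03889631  0.02841426]
[[-7.47776104e-05  1.92837496e-01  9.81230704e-01]
 [ 5.32031290e-05  9.81230706e-01 -1.92837492e-01]
 [-9.99999996e-01  3.77846169e-05 -8.36336456e-05]]
```

Emit:
{"name": "move_arm", "arguments": {"twist": [[0,0,0],[0,0,0],[0,0,0],[0,0,0]], "dp": [[0.035,-0.015,0.012],[0.07,-0.03,0.024],[0.1,-0.039,0.028],[0.1,-0.039,0.028]], "claw": [0,0,0,0]}}

```text
clock: 1.7
position: [0.5016, -0.0686, 0.1496]
ee_rot: [0.154, 1.572, -0.153]
force: [-0.6, 1.1, 1.0]
opening: 0.0854
```

Run:
```python
from h import *
s=r.sense();print(s["position"]);kp=pose("wrist")
i=camera("wrist");cv2.imwrite("pics/w1.png",i[:,:,::-1])
th=-.2523;M=np.array([[np.cos(th),-np.sin(th)],[np.sin(th),np.cos(th)]])
P=lambda x,y,z:[*(M@[x,y]+[.5613,-.0383]),z]
print(proj("wrist",[P(-.085,.08,.034),P(-.085,-.11,.034),P(-.013,.08,.034),P(.013,.08,.034),P(-.0531,.0508,.045),P(-.0455,-.0804,.045)],kp))
```

```text
[ 0.5015841  -0.06857253  0.1495964 ]
[[277.9756679   31.17690985]
 [271.97683726 326.61598724]
 [403.55476397  39.01229262]
 [448.68140992  41.8279248 ]
 [330.78352345  87.44625308]
 [329.59080755 298.96250845]]
```

View pics/w1.png

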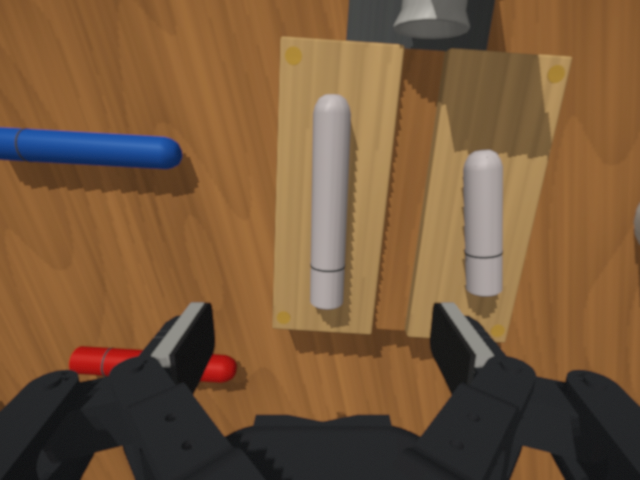

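The wrist view shows the block corners at (280,38), (571,57), (273,328) and (507,341). The tube dome is at (331,95) and the flat end at (327,307). All of these lie about 7 px below the prediction, so I'll refit from this picture.

Run:
```python
from h import *
kp=pose("wrist")
A=np.array([[-85,80],[85,80],[-85,-110],[85,-110],[-13,80],[13,80],[-13,-110],[13,-110]])/1e3
W=ray("wrist",[(280,38),(571,57),(273,328),(507,341),(403,46),(447,50),(373,333),(407,335)],.034,kp)
th,o,M=fit2(A,W[:,:2]);print(th,o,((A@M.T+o)-W[:,:2])@M*1e3)
t=ray("wrist",[(331,95),(327,303)],[.045,.045],kp)[:,:2];print(t,(t-o)@M*1e3,np.linalg.norm(t[0]-t[1]))
yaw=-np.arctan2(*(t[0]-t[1]));u=(t[0]-t[1])/np.linalg.norm(t[0]-t[1]);print(yaw,delta([*(t[1]+.035*u),.06],0))
```

```text
-0.25178997487383775 [ 0.56286399 -0.04091512] [[ 0.12110562 -0.02910736]
 [-0.5948798   0.31559394]
 [ 0.59114518 -0.40116414]
 [-1.28580342  0.25004433]
 [ 0.43910638  0.09946015]
 [ 0.53689085  0.74248476]
 [-0.41775301 -0.58137622]
 [ 0.6101882  -0.39593546]]
[[ 0.52322939  0.02088514]
 [ 0.49595794 -0.10819708]] [[-53.78163221  49.97709779]
 [-48.03388655 -81.82925506]] 0.13193161574437137
-0.20821008393515325 [ 0.09218875 -0.00567498  0.00217305]
```

Emit:
{"name": "move_arm", "arguments": {"twist": [[0.8,0,0],[0.8,0,0],[0.8,0,0],[0.8,0,0],[0.8,0,0],[0.8,0,0],[0.8,0,0],[0.8,0,0],[0.8,0,0],[0.8,0,0],[0.8,0,0],[0.8,0,0]], "dp": [[0.03,-0.006,0.002],[0.06,-0.006,0.002],[0.08,-0.006,0.002],[0.09,-0.006,0.002],[0.09,-0.006,0.002],[0.09,-0.006,0.002],[0.09,-0.006,0.002],[0.09,-0.006,0.002],[0.09,-0.006,0.002],[0.09,-0.006,0.002],[0.09,-0.006,0.002],[0.09,-0.006,0.002]], "claw": [0,0,0,0,0,130,200,255,255,255,255,255]}}

```text
clock: 2.95
position: [0.5044, -0.0743, 0.064]
ee_rot: [0.163, 1.564, -0.163]
force: [-1.5, -0.5, 7.4]
opening: 0.0191
```

Emit:
{"name": "move_arm", "arguments": {"twist": [[0,0,0],[0,0,0],[0,0,0],[0,0,0],[0,0,0]], "dp": [[0,0,0],[0,0,0],[-0.01,0,0],[-0.02,0,0],[-0.02,0,0]], "claw": [255,255,255,255,255]}}

```text
clock: 3.45
position: [0.5048, -0.0744, 0.085]
ee_rot: [0.163, 1.562, -0.163]
force: [0.1, -0.5, -1.0]
opening: 0.0196
```

Run:
```python
from h import *
s=r.sense();print(s)
i=camera("wrist");cv2.imwrite("pics/w2.png",i[:,:,::-1])
```

```text
{'clock': 3.45, 'qpos': array([-2.18119676e-01,  4.22639736e-01,  1.78874664e+00,  1.86482938e-05,
        9.27615286e-01, -1.04322214e-02]), 'joint_vel': array([-0.00036116,  0.02246966,  0.01801923,  0.00038725, -0.02900232,
       -0.00010746]), 'joint_efforts': array([ 2.12537945e-02, -5.41911113e+01, -2.85360467e+01,  1.06449166e-02,
        4.24721343e-01, -2.23288553e-04]), 'position': array([ 0.50476931, -0.0743884 ,  0.08502713]), 'ee_rot': array([ 0.16279498,  1.56205987, -0.16323624]), 'force': array([ 0.06693627, -0.54633871, -0.97824717]), 'ft_torque': array([-0.02073134,  0.04334055, -0.01457155]), 'opening': 0.019627462095675875}
```

View pics/w2.png

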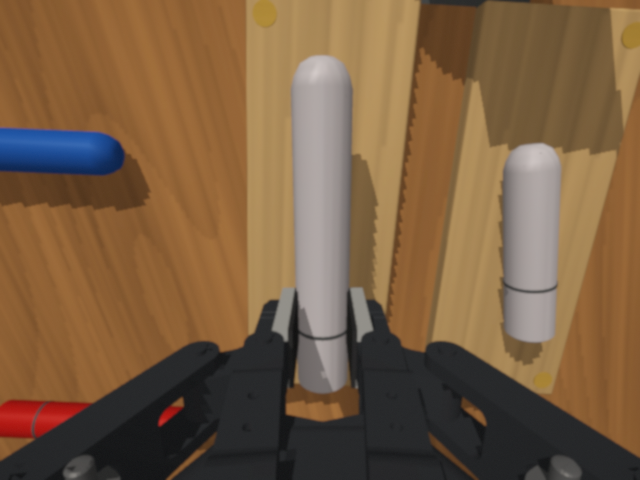

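The tube is held squarely and lifted. The short tube hasn't moved. Now I'll work out the move to a point over the groove.

```bash
cat >> h.py <<'E'
TH=-.2518;O=np.array([.5625,-.0405]);MS=np.array([[np.cos(TH),-np.sin(TH)],[np.sin(TH),np.cos(TH)]])
def W(x,y,z): return np.array([*(MS@[x,y]+O),z])
def st():
    s=r.sense();m=R.from_rotvec(s["ee_rot"]).as_matrix()
    print("t",s["clock"],"stand mm",np.r_[(s["position"][:2]-O)@MS,s["position"][2]]*1e3,"yaw err deg",np.degrees(np.arctan2(m[1,2],m[0,2])-TH),"F",s["force"],"open",s["opening"])
E
python3 - <<'E'
from h import *
st();print(delta(W(0,-.072,.09),0),delta(W(0,-.072,.066),0))
kp=pose("wrist");t=ray("wrist",[(322,57),(323,391)],.066,kp);print((t[:,:2]-O)@MS)
E
```

```text
t 3.5 stand mm [-47.81866734 -47.22996169  84.23002428] yaw err deg 2.5280384940604064 F [ 0.18247964  0.03626429 -1.34737622] open 0.01977754707348257
[-0.00568962 -0.02685538  0.04668928] [ 0.01831035 -0.02685433  0.04664857]
[[-0.05373397  0.04863683]
 [-0.04730853 -0.08680876]]
```

Emit:
{"name": "move_arm", "arguments": {"twist": [[0,0,0],[1,0,0],[2.5,0,0],[2.5,0,0],[2.5,0,0],[2.5,0,0],[2.5,0,0],[2.5,0,0]], "dp": [[-0.006,-0.02,0.0],[-0.006,-0.027,0.016],[-0.006,-0.027,0.032],[-0.006,-0.027,0.047],[-0.006,-0.027,0.047],[0.006,-0.027,0.047],[0.016,-0.027,0.047],[0.016,-0.027,0.047]], "claw": [255,255,255,255,255,255,255,255]}}

```text
clock: 4.3
position: [0.543, -0.11, 0.0652]
ee_rot: [0.198, 1.565, -0.197]
force: [0.1, 0.5, -0.6]
opening: 0.0194
```

Run:
```python
from h import *
st();print(delta(W(0,-.072,.065),0))
i=camera("wrist");cv2.imwrite("pics/w3.png",i[:,:,::-1])
```

```text
t 4.3 stand mm [ -1.53154384 -72.11671773  65.2246485 ] yaw err deg 0.03289407960433212 F [ 0.10560887  0.49225865 -0.57477637] open 0.019402289093531182
[0.00021936 0.00011583 0.00153238]
```

View pics/w3.png

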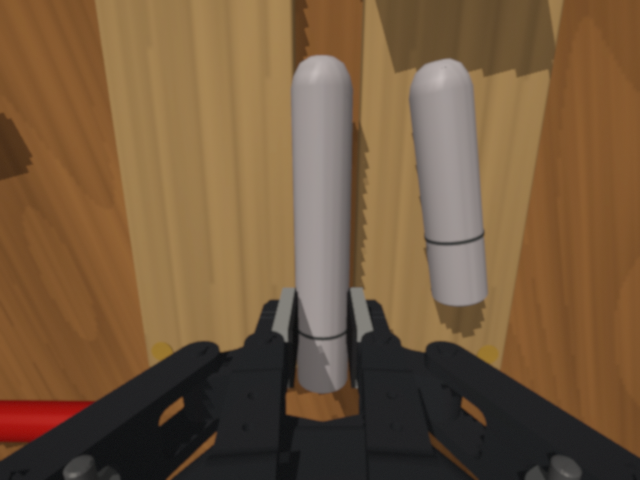

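The groove is at columns 293–364 and the tube is centred on column 322, so it is about 2 mm too far to -x. I'll shift it 2 mm, then release with a modest opening and rise.

Emit:
{"name": "move_arm", "arguments": {"twist": [[0,0,0],[0,0,0],[0,0,0],[0,0,0],[0,0,0],[0,0,0],[0,0,0],[0,0,0],[0,0,0],[0,0,0]], "dp": [[0,0,0.002],[0,0,0.002],[0,0,0.002],[0,0,0.002],[0,0,0.002],[0,0,0.002],[-0.02,0,0.002],[-0.04,0,0.002],[-0.06,0,0.002],[-0.06,0,0.002]], "claw": [255,255,150,135,135,135,135,135,135,135]}}

```text
clock: 5.35
position: [0.5474, -0.1111, 0.1298]
ee_rot: [0.197, 1.558, -0.198]
force: [0.2, -0.3, -1.0]
opening: 0.0402
```

Run:
```python
from h import *
st()
i=camera("wrist");cv2.imwrite("pics/w4.png",i[:,:,::-1])
```

```text
t 5.35 stand mm [  3.00592535 -72.17287966 129.83845926] yaw err deg 0.023875306481194087 F [ 0.22480048 -0.29770747 -1.03499594] open 0.04018481412399989
```

View pics/w4.png

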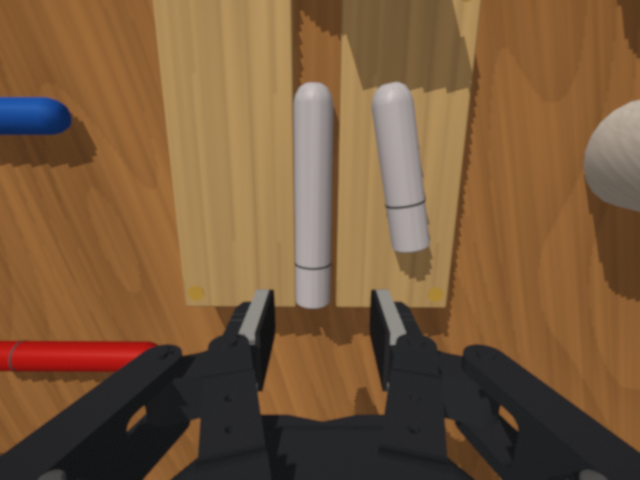

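The tube now lies in the groove, with its dome at (313,85) and its flat end at (313,305), flush with the block end. The short tube hasn't moved. Next I'll shut the fingers, go down behind the flat end and push.

Emit:
{"name": "move_arm", "arguments": {"twist": [[0,0,0],[0,0,0],[0,0,0],[0,0,0],[0,0,0],[0,0,0],[0,0,0]], "dp": [[0,-0.03,-0.003],[0,-0.06,-0.003],[0.0,-0.06,-0.003],[0.03,-0.06,-0.003],[0.05,-0.06,-0.003],[0.06,-0.06,-0.003],[0.06,-0.06,-0.003]], "claw": [255,255,255,255,255,255,255]}}

```text
clock: 6.1
position: [0.5279, -0.1676, 0.0657]
ee_rot: [0.198, 1.565, -0.197]
force: [0.6, 0.3, 0.2]
opening: 0.0
```

Run:
```python
from h import *
st()
i=camera("wrist");cv2.imwrite("pics/w5.png",i[:,:,::-1])
```

```text
t 6.1 stand mm [  -1.81636145 -131.72380046   65.67426931] yaw err deg 0.040500687732626287 F [0.63716936 0.34783078 0.20276588] open 4.9399267698731725e-05
```

View pics/w5.png

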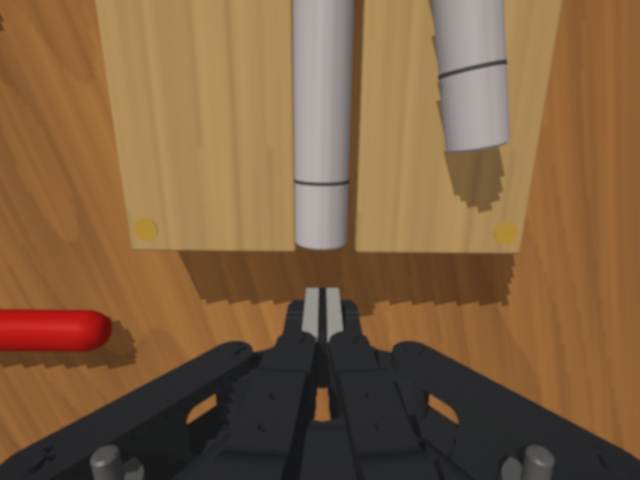

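The shut fingers are centred behind the flat end: tips at (322,290), tube end at (321,247). I'll raise 4 mm to clear the ledges and push most of the way.

Emit:
{"name": "move_arm", "arguments": {"twist": [[0,0,0],[0,0,0],[0,0,0],[0,0,0],[0,0,0],[0,0,0],[0,0,0],[0,0,0],[0,0,0],[0,0,0],[0,0,0],[0,0,0]], "dp": [[-0.004,0,0.001],[-0.004,0.008,0.001],[-0.004,0.018,0.001],[-0.004,0.028,0.001],[-0.004,0.038,0.001],[-0.004,0.048,0.001],[-0.004,0.058,0.001],[-0.004,0.068,0.001],[-0.004,0.078,0.001],[-0.004,0.088,0.001],[-0.004,0.098,0.001],[-0.004,0.104,0.001]], "claw": [255,255,255,255,255,255,255,255,255,255,255,255]}}

```text
clock: 7.35
position: [0.5556, -0.0668, 0.0713]
ee_rot: [0.197, 1.562, -0.197]
force: [0.1, 0.3, -0.1]
opening: 0.0004
```

Run:
```python
from h import *
st()
i=camera("wrist");cv2.imwrite("pics/w6.png",i[:,:,::-1])
```

```text
t 7.35 stand mm [ -0.13027198 -27.20945693  71.27049929] yaw err deg 0.049753935021389355 F [ 0.05314339  0.33442016 -0.0895843 ] open 0.00035046455547309947
```

View pics/w6.png

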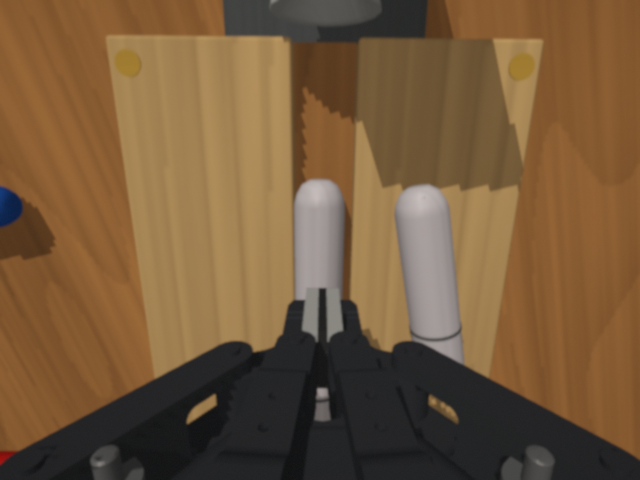

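The fingers slid over the tube: its dome is still at (320,182), in the groove. So the shut tips stand only about 22 mm ahead of the TCP, not 32. I'll rise, go back and push again lower, with the TCP at z = 0.060.

Emit:
{"name": "move_arm", "arguments": {"twist": [[0,0,0],[0,0,0],[0,0,0],[0,0,0],[0,0,0],[0,0,0],[0,0,0]], "dp": [[-0.02,0,0],[-0.02,-0.04,0],[-0.02,-0.08,0],[-0.02,-0.108,0],[-0.01,-0.108,0],[0.011,-0.108,0],[0.011,-0.108,0]], "claw": [255,255,255,255,255,255,255]}}

```text
clock: 8.1
position: [0.5273, -0.1715, 0.0578]
ee_rot: [0.198, 1.566, -0.197]
force: [-0.1, 0.3, -0.4]
opening: 0.0001
```

Run:
```python
from h import *
st()
```

```text
t 8.1 stand mm [  -1.41483862 -135.63997658   57.78809209] yaw err deg 0.016137610387307214 F [-0.14660477  0.25490532 -0.42549338] open 9.149492443511326e-05
```

Emit:
{"name": "move_arm", "arguments": {"twist": [[0,0,0],[0,0,0],[0,0,0],[0,0,0],[0,0,0],[0,0,0]], "dp": [[-0.001,0,0.001],[-0.001,0.01,0.001],[-0.001,0.02,0.001],[-0.001,0.03,0.001],[-0.001,0.04,0.001],[-0.001,0.05,0.001]], "claw": [255,255,255,255,255,255]}}

```text
clock: 8.7
position: [0.5422, -0.1231, 0.0615]
ee_rot: [0.197, 1.561, -0.197]
force: [-0.1, -1.1, 1.0]
opening: -0.0001
```

Run:
```python
from h import *
st()
kp=pose("wrist");i=camera("wrist");cv2.imwrite("pics/w7.png",i[:,:,::-1])
for y in(.02,.05,.06): print(y,proj("wrist",[W(0,y,.035)],kp))
```

```text
t 8.7 stand mm [  0.96437669 -85.04804633  61.48318427] yaw err deg 0.052440746129848 F [-0.14546782 -1.0840443   1.02667418] open -0.00010365045779551325
0.02 [[324.25005928  33.18635755]]
0.05 [[324.49059736 -67.97651165]]
0.06 [[ 324.57850342 -104.94707741]]
```

View pics/w7.png

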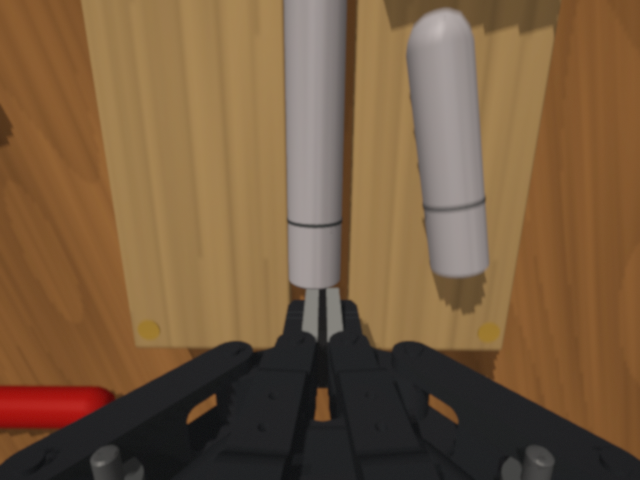

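The fingers are now flush against the flat end, which has moved forward to (314,285) from the block's end. Pushing on.

Emit:
{"name": "move_arm", "arguments": {"twist": [[0,0,0],[0,0,0],[0,0,0],[0,0,0],[0,0,0],[0,0,0],[0,0,0],[0,0,0]], "dp": [[0.001,0.01,-0.001],[0.001,0.02,-0.001],[0.001,0.03,-0.001],[0.001,0.04,-0.001],[0.001,0.05,-0.001],[0.001,0.06,-0.001],[0.001,0.07,-0.001],[0.001,0.08,-0.001]], "claw": [255,255,255,255,255,255,255,255]}}

```text
clock: 9.55
position: [0.5611, -0.0456, 0.0603]
ee_rot: [0.197, 1.562, -0.197]
force: [-0.3, -0.8, 0.4]
opening: -0.0003
```

Run:
```python
from h import *
st()
kp=pose("wrist");i=camera("wrist");cv2.imwrite("pics/w8.png",i[:,:,::-1])
print(proj("wrist",[W(0,.08,.034),W(0,.088,.056),W(-.085,.08,.034),W(.085,.08,.034)],kp))
```

```text
t 9.55 stand mm [-0.07075489 -5.3356091  60.31701511] yaw err deg 0.024813601708342653 F [-0.33020431 -0.81267986  0.42276352] open -0.0002540298888194599
[[326.81162028  92.6612642 ]
 [327.88537177  57.95894405]
 [ 96.98215151  92.52990988]
 [556.32785038  92.7924395 ]]
```

Emit:
{"name": "move_arm", "arguments": {"twist": [[0,0,0],[0,0,0],[0,0,0]], "dp": [[0,0.004,0],[0,0.008,0],[0,0.008,0]], "claw": [255,255,255]}}

```text
clock: 9.9
position: [0.5629, -0.0384, 0.0603]
ee_rot: [0.197, 1.562, -0.197]
force: [0.5, -0.1, 0.3]
opening: 0.0
```

Emit:
{"name": "move_arm", "arguments": {"twist": [[0,0,0],[0,0,0]], "dp": [[0,0.002,0],[0,0.002,0]], "claw": [255,255]}}

```text
clock: 10.1
position: [0.5633, -0.0368, 0.0603]
ee_rot: [0.197, 1.562, -0.197]
force: [-0.1, -1.0, 0.5]
opening: 0.0002
```

Emit:
{"name": "move_arm", "arguments": {"twist": [[0,0,0],[0,0,0]], "dp": [[0,0.002,0],[0,0.002,0]], "claw": [255,255]}}

```text
clock: 10.3
position: [0.5639, -0.0348, 0.0603]
ee_rot: [0.197, 1.562, -0.197]
force: [-0.3, 0.2, -0.0]
opening: 0.0001
```

Run:
```python
from h import *
st()
```

```text
t 10.3 stand mm [-0.07669552  5.91578774 60.31433102] yaw err deg 0.027043401499652606 F [-0.25733553  0.16049963 -0.01061884] open 0.00012133761767194425
```

Emit:
{"name": "move_arm", "arguments": {"twist": [[0,0,0],[0,0,0]], "dp": [[0,0.002,0],[0,0.002,0]], "claw": [255,255]}}

```text
clock: 10.5
position: [0.5642, -0.0335, 0.0603]
ee_rot: [0.196, 1.562, -0.198]
force: [-1.5, -5.8, 0.9]
opening: 0.0001
```

Emit:
{"name": "move_arm", "arguments": {"twist": [[0,0,0],[0,0,0]], "dp": [[0,0.001,0],[0,0.001,0]], "claw": [255,255]}}

```text
clock: 10.7
position: [0.5644, -0.0333, 0.0603]
ee_rot: [0.196, 1.562, -0.199]
force: [-3.4, -12.1, 1.0]
opening: -0.0005
```

The force rose to 12 N at TCP y ≈ 7 mm, exactly where the tube should bottom out (flat end at 18 mm). I'll back off, rise and check.

Emit:
{"name": "move_arm", "arguments": {"twist": [[0,0,0],[0,0,0],[0,0,0],[0,0,0],[0,0,0],[0,0,0]], "dp": [[0,-0.015,0],[0,-0.025,0],[-0.04,-0.025,0],[-0.08,-0.025,0],[-0.11,-0.025,0],[-0.11,-0.025,0]], "claw": [255,255,255,255,255,255]}}

```text
clock: 11.3
position: [0.5597, -0.0569, 0.1747]
ee_rot: [0.197, 1.555, -0.197]
force: [0.3, 0.6, -0.6]
opening: -0.0001
```

Run:
```python
from h import *
st()
kp=pose("wrist");i=camera("wrist");cv2.imwrite("pics/w9.png",i[:,:,::-1])
for n,p in dict(flat=W(0,.018,.035),flattop=W(0,.018,.046),mouth=W(0,.088,.056),bl=W(-.03,.154,.142),br=W(.03,.154,.142),gl=W(-.013,.08,.034),gr=W(.013,.08,.034)).items(): print(n,proj("wrist",[p],kp))
```

```text
t 11.3 stand mm [  1.42333485 -16.57554696 174.68262471] yaw err deg 0.0019842416985639314 F [ 0.3040568   0.55611626 -0.64319749] open -0.00010274290628850037
flat [[320.83876794 185.15300475]]
flattop [[320.91770276 187.52753769]]
mouth [[320.90587488  72.76353676]]
bl [[ 228.31033095 -191.09026211]]
br [[ 415.49287138 -189.84295524]]
gl [[301.01618389  90.83618669]]
gr [[340.46410333  90.86913894]]
```

View pics/w9.png

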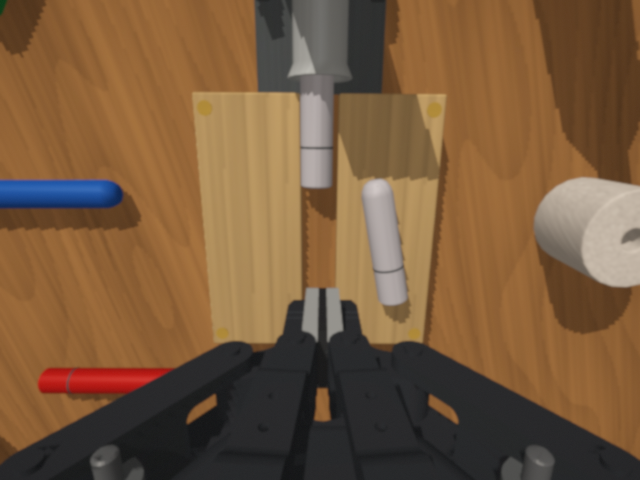

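The tube's flat end is at (317,187), against a predicted 187.5 for fully home. The cup is still lying and the short tube is untouched. Next I'll go in front of the plate's upper part, with the tips at z = 0.124, and approach to contact.

Emit:
{"name": "move_arm", "arguments": {"twist": [[0,0,0],[0,0,0],[0,0,0],[0,0,0],[0,0,0],[0,0,0],[0,0,0]], "dp": [[0,0.04,-0.001],[0,0.08,-0.001],[0,0.12,-0.001],[0.014,0.137,-0.001],[0.028,0.137,-0.001],[0.028,0.137,-0.001],[0.028,0.137,-0.001]], "claw": [255,255,255,255,255,255,255]}}

```text
clock: 12.05
position: [0.5911, 0.0755, 0.1415]
ee_rot: [0.198, 1.563, -0.199]
force: [0.0, -0.3, 0.2]
opening: 0.0001
```

Run:
```python
from h import *
st()
for q in range(0,100,5):
    a=np.radians(q);print(q,np.round([.143+.112*np.sin(a),.034+.112*np.cos(a)],4))
```

```text
t 12.05 stand mm [ -1.212009   119.51062426 141.50155489] yaw err deg -0.04474725299016956 F [ 0.04747284 -0.25053381  0.21133852] open 7.663486380977565e-05
0 [0.143 0.146]
5 [0.1528 0.1456]
10 [0.1624 0.1443]
15 [0.172  0.1422]
20 [0.1813 0.1392]
25 [0.1903 0.1355]
30 [0.199 0.131]
35 [0.2072 0.1257]
40 [0.215  0.1198]
45 [0.2222 0.1132]
50 [0.2288 0.106 ]
55 [0.2347 0.0982]
60 [0.24 0.09]
65 [0.2445 0.0813]
70 [0.2482 0.0723]
75 [0.2512 0.063 ]
80 [0.2533 0.0534]
85 [0.2546 0.0438]
90 [0.255 0.034]
95 [0.2546 0.0242]
```

Emit:
{"name": "move_arm", "arguments": {"twist": [[0,0,0],[0,0,0],[0,0,0],[0,0,0],[0,0,0],[0,0,0],[0,0,0],[0,0,0]], "dp": [[0,0,0],[0,0.01,0],[0,0.018,0],[0,0.0234,0],[0.0004,0.0332,0],[0.0017,0.0428,0],[0.0038,0.0524,0],[0.0068,0.0617,0]], "claw": [255,255,255,255,255,255,255,255]}}

```text
clock: 12.85
position: [0.6071, 0.1374, 0.1352]
ee_rot: [0.197, 1.562, -0.197]
force: [0.3, -3.4, 0.2]
opening: 0.0002
```

Run:
```python
from h import *
st();print(r.sense()["qpos"])
kp=pose("side");i=camera("side")
p=proj("side",[W(0,.12,.07)],kp)[0];print(p)
u,v=p.astype(int);cv2.imwrite("pics/s1.png",cv2.resize(i[v-70:v+60,u-90:u+80,::-1],None,fx=4.5,fy=4.5,interpolation=cv2.INTER_CUBIC))
```

```text
t 12.85 stand mm [ -1.13575543 183.40922966 135.21520566] yaw err deg 0.03547723379191759 F [ 0.28470092 -3.37737124  0.18758492] open 0.00018703842167369162
[ 1.63815979e-01  5.71611638e-01  1.41952067e+00 -1.91429182e-04
  1.15030656e+00  4.15074924e-01]
[299.80206431 215.53378214]
```

Contact force is 3.4 N, and the plate is at about 22° with the tips following the arc at r ≈ 109 mm. I'll continue along the arc.

Emit:
{"name": "move_arm", "arguments": {"twist": [[0,0,0],[0,0,0],[0,0,0],[0,0,0],[0,0,0],[0,0,0],[0,0,0],[0,0,0],[0,0,0],[0,0,0]], "dp": [[0.0041,0.0091,0],[0.0088,0.0174,0],[0.0141,0.0252,0],[0.0202,0.0325,0],[0.0269,0.0393,0],[0.0341,0.0455,0],[0.0418,0.0511,0],[0.0501,0.0558,0],[0.0586,0.06,0],[0.0675,0.0633,0]], "claw": [255,255,255,255,255,255,255,255,255,255]}}

```text
clock: 13.9
position: [0.6226, 0.1982, 0.0671]
ee_rot: [0.197, 1.562, -0.197]
force: [0.2, -0.2, 1.2]
opening: -0.0001
```

Run:
```python
from h import *
st();
kp=pose("side");i=camera("side")
p=proj("side",[W(0,.17,.07)],kp)[0]
u,v=p.astype(int);cv2.imwrite("pics/s2.png",cv2.resize(i[v-70:v+60,u-90:u+80,::-1],None,fx=4.5,fy=4.5,interpolation=cv2.INTER_CUBIC))
```

```text
t 13.9 stand mm [ -1.2746135  246.15743069  67.13736227] yaw err deg 0.02613839275184522 F [ 0.22046168 -0.2301931   1.20946744] open -8.737965286240726e-05
```

Emit:
{"name": "move_arm", "arguments": {"twist": [[0,0,0],[0,0,0],[0,0,0],[0,0,0],[0,0,0]], "dp": [[0.008,0.002,0],[0.016,0.004,0],[0.023,0.005,0],[0.029,0.006,0],[0.031,0.006,0]], "claw": [255,255,255,255,255]}}

```text
clock: 14.45
position: [0.6239, 0.2037, 0.0361]
ee_rot: [0.197, 1.563, -0.198]
force: [-0.8, 0.8, 0.2]
opening: 0.0002
```

Emit:
{"name": "move_arm", "arguments": {"twist": [[0,0,0],[0,0,0]], "dp": [[0.002,0,0],[0.002,0,0]], "claw": [255,255]}}

```text
clock: 14.65
position: [0.624, 0.2037, 0.0348]
ee_rot: [0.197, 1.562, -0.197]
force: [-0.6, 0.5, -0.4]
opening: 0.0001
```

Emit:
{"name": "move_arm", "arguments": {"twist": [[0,0,0],[0,0,0]], "dp": [[0.002,0,0],[0.002,0,0]], "claw": [255,255]}}

```text
clock: 14.85
position: [0.6243, 0.2037, 0.034]
ee_rot: [0.198, 1.561, -0.197]
force: [-3.6, -1.9, 8.8]
opening: 0.0001
```

The force rose to 8.8 N at TCP z = 0.034, which is exactly where the plate lies flat. I'll press slightly more, then retreat upward.

Emit:
{"name": "move_arm", "arguments": {"twist": [[0,0,0],[0,0,0],[0,0,0],[0,0,0],[0,0,0],[0,0,0],[0,0,0],[0,0,0],[0,0,0],[0,0,0],[0,0,0],[0,0,0]], "dp": [[0.001,0,0],[0.001,0,0],[-0.01,0,0],[-0.03,0,0],[-0.06,0,0],[-0.1,0,0],[-0.14,0,0],[-0.18,0,0],[-0.22,0,0],[-0.22,0.05,0],[-0.22,0.1,0],[-0.22,0.14,0]], "claw": [255,255,255,255,255,255,255,255,255,255,255,255]}}

```text
clock: 16.05
position: [0.6589, 0.3415, 0.2538]
ee_rot: [0.198, 1.561, -0.196]
force: [-0.1, -1.1, -0.2]
opening: 0.0001
```

Run:
```python
from h import *
st()
kp=pose("side");i=camera("side")
u0,v0=220,130
a=cv2.resize(i[v0:v0+150,u0:u0+180,::-1],None,fx=3.3,fy=3.3,interpolation=cv2.INTER_CUBIC)
w=camera("top");b=cv2.resize(w[120:290,180:370,::-1],(400,358),interpolation=cv2.INTER_CUBIC)
a=cv2.resize(a,(400,333))
c=np.zeros((358,800,3),np.uint8);c[:333,:400]=a;c[:,400:]=b
cv2.imwrite("pics/f.png",c)
f=400/180
for n,p in dict(tubetop=W(0,.177,.148),mouth=W(0,.177,.078),edgeL=W(-.03,.284,.012),edgeR=W(.03,.284,.012)).items():
    print(n,(proj("side",[p])[0]-[u0,v0])*[f,333/150],(proj("top",[p])[0]-[180,120])*[400/190,358/170]+[400,0])
```

```text
t 16.05 stand mm [ -1.8326269  393.95954693 253.83239144] yaw err deg 0.043309039156126425 F [-0.08391787 -1.10536737 -0.22005733] open 6.894721374495316e-05
tubetop [163.62453636 130.64513432] [509.97652668 191.03949918]
mouth [164.28397247 164.3648971 ] [516.88736067 202.05979155]
edgeL [125.68089302 160.08706019] [435.17042168 214.11725594]
edgeR [158.62862148 151.59606724] [447.84458227 169.16070973]
```

View pics/f.png

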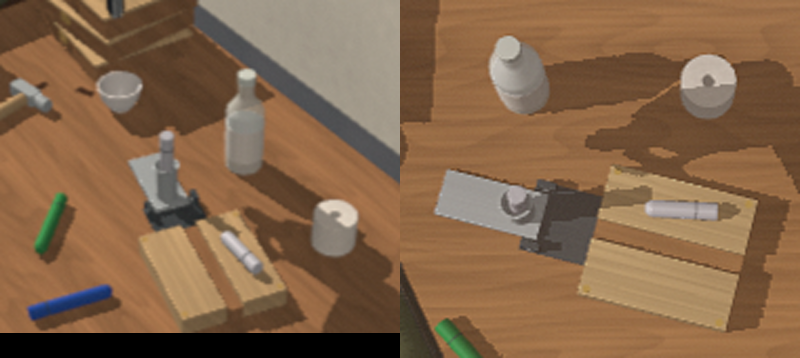

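The left half (side view) shows the tube upright in the cup with its top at (166,134), against a predicted (164,131). In the right half (top view) the plate edge runs from (435,214) to (448,170), matching the prediction for flat. The bystanders and short tube are in place. Handing in.

Emit:
{"name": "move_arm", "arguments": {"twist": [[0,0,0],[0,0,0],[0,0,0]], "dp": [[0,0,0],[0,0,0],[0,0,0]], "claw": [255,255,255]}}

```text
clock: 16.45
position: [0.6591, 0.3381, 0.2538]
ee_rot: [0.199, 1.561, -0.198]
force: [0.3, 0.4, -0.1]
opening: 0.0002
```

```bash
python3 -c "
from bench import r
print(r.sense()['force']);print(r.sign_off())"
```

```text
[ 0.29822858  0.41821581 -0.12544369]
the job is handed in; nothing more can be done
None
```

The long tube now stands upright in the cup with the plate flat, and I handed the job in at about 16.5 s; no verdict is reported.

- **Into the groove:** I gripped the tube, carried it over the groove and let it drop in, so it was not literally rolled off the ledge.
- **Into the cup:** I pushed the tube along with the shut fingers. The first push was too high and slid over the tube without moving it; the second, lower push worked. The force rose to 12 N where the tube should bottom out, and the wrist picture agreed within about 1 mm.
- **Tipping:** I tipped the plate along its arc at about 1 rad/s. It met resistance (8.8 N) at tip height 12 mm, which is where the flat plate lies.

**Last checks:** in the final side and top pictures the plate edge lies where a flat plate should. The tube's top is within about 3 pixels of its predicted place in an enlarged crop. The short tube, bottle, paper roll and bowl looked unmoved; the glue pot and cutter were outside that last crop and the hammer only partly in it, but the arm never went near them. The arm was clear, with contact force near zero.

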